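Load the tiered food dryer, cover it and set its locking load dial

ROBOT

A 6-joint arm with a two-finger parallel gripper is mounted at the origin on a cart in front of the work surface, level with it; the furniture and walls round the work are solid. World frame = base frame: x ahead of the robot, y to its left, z up, the work surface at z = 0. Lengths are in mm, angles in degrees, forces in N, time in s.
With the tool pointing down it reaches from about 300 to 850 mm from the base axis. Payload 4.2 kg.
Tool frame: the origin (TCP) lies midway between the tips of the shut fingers; the grasp point (between the pads) lies 19 mm behind it (pinch_z is the distance from the TCP to the grasp point, in mm); z points along the fingers, y is the line along which they close (so a half turn about z gives the same grasp; the last joint's range is limited). The gripper opens to 91 mm and grips with 3 to 60 N. Pads are 32 mm wide; open, the fingers measure 118 mm over their backs; the gripper's body (76 mm by 178 mm) begins 60 mm behind the grasp point.
Start: joints at [67.323, 18.312, 89.639, -0, 72.044, -1.146], TCP at [211.038, 534.889, 213.976] pointing down, gripper open.
Joint ranges: [-177.97, 177.97], [-48.28, 115.42], [12.27, 149.76], [-77.06, 257.06], [2.81, 150.46], [-146.56, 146.56]. Speed limits (degrees/s): [147.25, 147.25, 180, 180, 180, 180].

INTERFACE

Orientations are given as [roll, pitch, yaw] about the fixed x, y, z axes, in that order (R = Rz(yaw) Ry(pitch) Rx(roll)).
In Python, from workcell import * gives the robot as it stands.
- The arm moves only by the tool step_arm, never from a script. Its argument "steps" is a list of rows, each a list of 7 numbers: the turn, a rotation vector about the tool's x, y, z in degrees, then the shift along the tool's x, y, z in mm, then the opening, from 0 (shut) to 1 (fully open). In form: [[rx, ry, rz, x, y, z, hand], ...]. A call has exactly 8 rows; each row shifts and turns the commanded pose from where the row before left it, along the tool's axes as they then stand; what a row does not reach is not made up. A row lasts 1/8 s, in which the tool goes at most 62.5 mm and 10.7 degrees, less where a joint would pass 70% of its speed; a pose out of reach is approached as far as the arm can. A call is refused whole if a number of a shift passes 62.5 or a number of a turn 10.7, either way. A call with a gripper value outside its range is refused whole. The fingers move at their own pace and stop on an object; "force" is the grip in N (left out, the last holds). Time passes only in rows, so rows that do not move let the fingers close, or fill a call up. It gives the time, the measured TCP pose, the force, the opening and the grip force at its end, in the units of the state.
- state(): the state, without advancing time (a new reading comes with each control period).
- grab_frame(name): name is "scene" or "top" or "wrist"; returns a dict with "image" (480x640x3 uint8, blue, green, red), "fovy" (degrees; the focal length in pixels is half the picture's height over the tangent of half this angle, whatever the lens; pixels are square), "cx", "cy" (the principal point, pixels), "origin" and "rotation" of the camera in the world; the wrist camera has in their place "tool_from_camera" (4x4, takes a point from camera to tool coordinates, whose origin is the TCP and whose axes are the flange's). Camera axes: x right, y down, z forward; pixel columns grow to the right and rows downward; lengths in mm; the calibration is good to about 2 mm. The wrist camera is an equidistant fisheye: a pixel r from the principal point sees the ray r / f radians off the axis. A picture is of the moment at which its call begins: read the wrist's pose just before it. There is no depth.
- job_done(): hands the job in; it is judged then, once.
The state is a dict: "time_s": time; "qpos": joint angles; "qvel": joint speeds; "effort": joint torques, N m; "ee_pos": TCP position; "ee_rot": TCP orientation; "force": force on the tool from outside, world axes, zero at the start; "torque": the same for the moment, N m; "gripper_width": finger opening in mm; "gripper_force": force on a finger pad.
Only numpy, scipy, OpenCV 4.12 (cv2) and the standard library are available. Lean on these libraries where they do the work, as an engineer would, in place of code of your own. Each camera call takes 0.05 s, during which the arm holds its last target. There are 200 camera calls.

TASK

Load the food dryer: take its lid off the bare base, stack all the trays of apple slices that are on the table onto the base, each one dropped fully home with its four corner sockets over the pins of the tier below, and put the lid fully home on the topmost tray. Then, and only then, pull the dial up to unlock it, turn it to the mark with as many dots as there are trays in the stack, and push it back down flush so that it locks. Leave the other kitchen things on the table where they are.

Things in the scene. Friction and masses are not known exactly. Their poses are not given: they have to be found in the camera images.
- dryer: food dryer base, white, fixed, 190 (x) x 290 (y) mm, deck at z 55 mm; origin: centre of its underside. On its +y side four short posts, like the trays' columns, carry the stack; the dial is on its -y side
- seat (a point): centre between the base's four posts (x +-68, y +-52 mm from here, round-tipped pins 11 mm thick, 9 mm high) at their shoulders, 67 mm over the table; axes as the base's. Seated, a tray's or the lid's origin is here at x 0, y 0 (1.5 mm play) and z 0, 46, 92 or 138 mm for tier 1 to 4, its x along this x, either way round (half a turn makes no difference)
- tray_a: drying tray with apple slices, all trays alike, loose, 156 (x) x 124 (y) mm, 0.2 kg; may be absent. Origin: centre of underside. Plate 10 mm thick; central handle bar 54 mm along x, 12 mm wide, up to z 38 mm, clear 40 mm either side in y. Corner columns (x +-68, y +-52 mm) 20 mm square, top z 46 mm with a pin 11 mm thick, 9 mm high; under each a socket 14 mm square, 10 mm deep, for the pin below
- tray_b: drying tray with apple slices, all trays alike, loose, 156 (x) x 124 (y) mm, 0.2 kg; may be absent. Origin: centre of underside. Plate 10 mm thick; central handle bar 54 mm along x, 12 mm wide, up to z 38 mm, clear 40 mm either side in y. Corner columns (x +-68, y +-52 mm) 20 mm square, top z 46 mm with a pin 11 mm thick, 9 mm high; under each a socket 14 mm square, 10 mm deep, for the pin below
- tray_c: drying tray with apple slices, all trays alike, loose, 156 (x) x 124 (y) mm, 0.2 kg; may be absent. Origin: centre of underside. Plate 10 mm thick; central handle bar 54 mm along x, 12 mm wide, up to z 38 mm, clear 40 mm either side in y. Corner columns (x +-68, y +-52 mm) 20 mm square, top z 46 mm with a pin 11 mm thick, 9 mm high; under each a socket 14 mm square, 10 mm deep, for the pin below
- lid: dryer lid, white, loose, 0.2 kg; at the start seated on the bare base. Outline, sockets and handle bar (54 mm along its x, 12 mm wide, up to z 38 mm) as a tray's, but no columns. Origin: centre of underside. May be laid on any free place of the table meanwhile; the table in front of the dryer is kept free
- dial_grip (a point): on the dial's axis at mid-height of its bar grip, 87 mm over the table when pressed in; x along the bar to its end with the white pointer line, z up the axis. The bar is 58 mm long (x), 14 mm wide, from 14 mm below to 11 mm above this point, on a round skirt 66 mm across
- dial (a joint): dial rotation, rad, growing clockwise seen from above: 0 at the ring mark (off, as at the start), 0.483 one dot, 0.967 two dots, 1.45 three dots; stops at -0.05 and 1.50. Friction 0.04 N m; stays where left. Pressed in, it is locked by keys between fixed pins (0.1 rad play either way)
- dial_pull (a joint): how far the dial is pulled up, m: 0 pressed in (locked) to 0.014 fully out, where it stops; it turns from 0.009 on. Friction 2.5 N; stays where left. It goes back in only at a mark, within 0.1 rad of it
- mug: spotted mug, 92 x 127 x 93 mm, loose bystander; origin at its underside
- shaker: pepper shaker, 44 mm across, 90 mm high, loose bystander; origin at its underside
- spice: glass spice jar, 45 mm across, 108 mm high, loose bystander; origin at its underside

How it is judged:
By the outcome, as a careful person would: the job done as asked, in the order asked, and still so for the second after the job is handed in, with the robot touching nothing.
Of tray_a, tray_b, tray_c only 2 to 3 are there at a start; the rules pass over those that are not, and their reading is None.
At some moment in a run one of tray_a, tray_b, tray_c, lid may be knocked a few centimetres aside while the robot is not near it.
Once in a run the grip may slacken for a moment while it holds something.
It also fails if it takes over 210 s, if anything falls off the work surface, if the arm or the gripper's body presses on something with over 40 N, if the wrist force passes 120 N, or if a joint passes its speed limit or range.

## Working session

There is one attempt and no reset: what is moved stays moved. The work goes in short steps, Python scripts to look and compute and a tool call to move; the robot and the scene stay as the last step left them, time stands still between calls to the robot, and variables do not carry over. Pictures are saved under pics/ and viewed, at most 14 in all, crops included, and the job is handed in when it is done.

Besides the shell and the picture viewer there is one more tool, called by a JSON object that holds its "method" and its "body". step_arm: Moves the arm, as the interface text tells. Its arguments: {"type":"object","properties":{"steps":{"type":"array","items":{"type":"array","items":{"type":"number"}}},"force":{"type":"number"}},"required":["steps"]}

```bash
mkdir -p pics; ls; python3 - <<'E'
from workcell import *
import cv2
for n in ("top","scene"):
    f=grab_frame(n); cv2.imwrite(f"pics/{n}0.png",f["image"])
    print(n,f["fovy"],f["cx"],f["cy"],f["origin"],f["rotation"])
s=state();print(s["time_s"],s["ee_pos"],s["ee_rot"],s["gripper_width"],s["force"])
E
```

```text
pics
top 57.750962920129794 322.7732407663622 247.18128387994048 [ 436.96953009  -16.71215172 1025.57750305] [-172.45265389   -0.48382604  -89.69667226]
scene 44.223859138901915 314.50001525008736 245.0039046406663 [-618.84011231 -997.28796125  779.13463638] [-113.70002376    1.47110467  -50.95567283]
0.1 [210.85909916 534.45538686 213.22058136] [-1.79909592e+02 -2.49395183e-03  1.58468133e+02] 91.33017312508083 [-0.69147609  0.83031572  0.22055663]
```

View pics/top0.png

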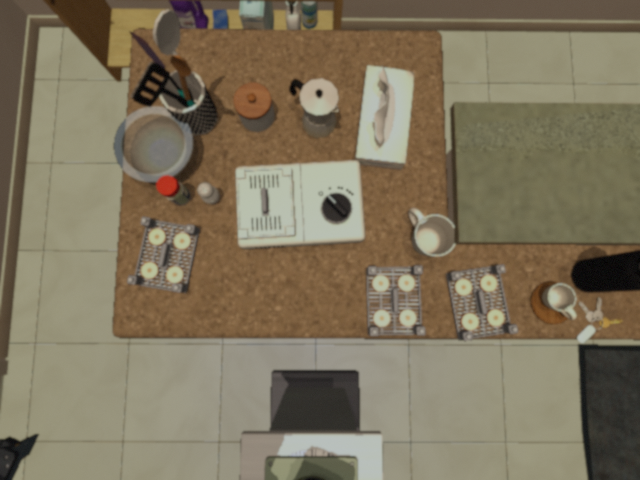

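View pics/scene0.png

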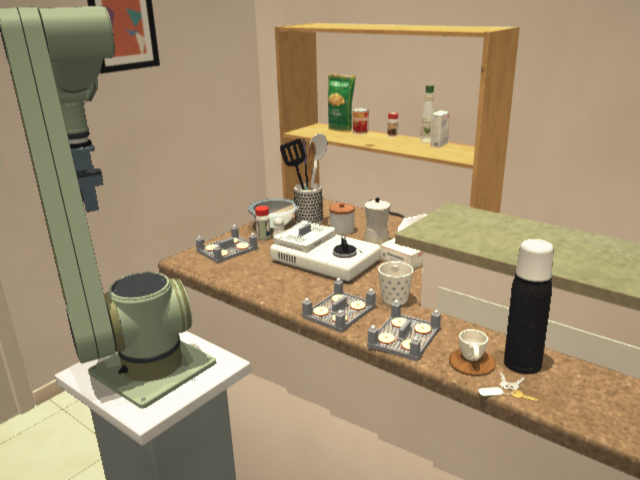

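The top view shows three trays, with handles at about (164,254), (395,301) and (481,303). The lid handle is at (265,201) and the dial at (337,207). The mug is at (433,235), the spice jar at (175,190) and the shaker at (208,193). Next I'll write the helpers and get coarse positions.

```bash
cat > h.py <<'E'
from workcell import *
import cv2, numpy as np
from scipy.spatial.transform import Rotation as R
from scipy.optimize import least_squares
def rot(a):
    a=np.asarray(a,float)
    return a if a.shape==(3,3) else R.from_euler("xyz",a,degrees=True).as_matrix()
def cam(name,save=None):
    s=state(); f=grab_frame(name)
    c=dict(name=name,cx=f["cx"],cy=f["cy"],fl=240/np.tan(np.radians(f["fovy"]/2)),img=f["image"],s=s)
    if name=="wrist":
        T=np.array(f["tool_from_camera"]); Rt=rot(s["ee_rot"])
        c["R"]=Rt@T[:3,:3]; c["o"]=np.array(s["ee_pos"])+Rt@T[:3,3]
    else: c["R"]=rot(f["rotation"]); c["o"]=np.array(f["origin"])
    if save:
        cv2.imwrite(f"pics/{save}.png",f["image"]); np.save(f"pics/{save}.npy",{k:v for k,v in c.items()},allow_pickle=True)
    return c
def load(n): return np.load(f"pics/{n}.npy",allow_pickle=True).item()
def proj(c,P):
    d=(np.atleast_2d(P)-c["o"])@c["R"]
    if c["name"]=="wrist":
        r=np.hypot(d[:,0],d[:,1]); th=np.arctan2(r,d[:,2]); k=c["fl"]*th/np.maximum(r,1e-9)
    else: k=c["fl"]/d[:,2]
    return np.c_[c["cx"]+k*d[:,0],c["cy"]+k*d[:,1]]
def ray(c,uv):
    u=(np.atleast_2d(uv)-[c["cx"],c["cy"]])/c["fl"]
    if c["name"]=="wrist":
        t=np.hypot(*u.T); d=np.c_[u*(np.sin(t)/np.maximum(t,1e-9))[:,None],np.cos(t)]
    else: d=np.c_[u,np.ones(len(u))]
    return d@c["R"].T
def onz(c,uv,z):
    d=ray(c,uv); z=np.broadcast_to(z,(len(d),)); return c["o"]+d*((z-c["o"][2])/d[:,2])[:,None]
def fit(c,local,uv,z,g):
    "planar pose x,y,yaw(deg) of a body at height z from points"
    local=np.array(local,float);uv=np.array(uv,float)
    def e(p):
        a=np.radians(p[2]);M=np.array([[np.cos(a),-np.sin(a),0],[np.sin(a),np.cos(a),0],[0,0,1]])
        return (proj(c,local@M.T+[p[0],p[1],z])-uv).ravel()
    r=least_squares(e,g); return r.x,np.sqrt(np.mean(r.fun**2))
E
python3 - <<'E'
from h import *
c=cam("top")
for n,uv,z in [("L",(164,254),38),("M",(395,301),38),("R",(481,303),38),("lid",(265,201),105),("dial",(337,207),98),("mug",(433,235),93),("spice",(170,186),108),("shaker",(205,188),90)]:
    print(n,onz(c,uv,z).round(0))
im=c["img"]
for k,(u,v,w) in dict(a=(164,254,45),b=(395,301,45),c=(481,303,45),d=(300,205,75)).items():
    pass
cr=cv2.resize(im[150:350,120:370],None,fx=3.2,fy=3,interpolation=cv2.INTER_CUBIC) 
cv2.imwrite("pics/crop1.png",cv2.resize(im[150:300,225:375],(600,600),interpolation=cv2.INTER_CUBIC))
E
```

```text
L [[550. 337.  38.]]
M [[ 446. -188.   38.]]
R [[ 443. -382.   38.]]
lid [[659. 102. 105.]]
dial [[648. -54.  98.]]
mug [[ 589. -263.   93.]]
spice [[690. 307. 108.]]
shaker [[691. 236.  90.]]
```

View pics/crop1.png

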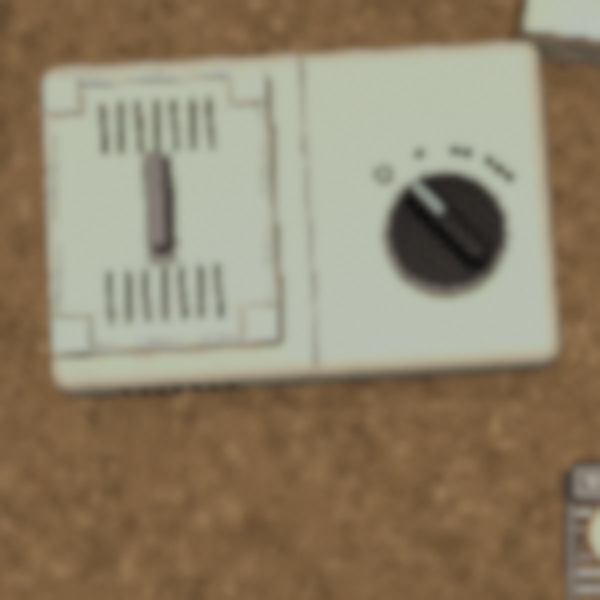

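{"method": "step_arm", "body": {"steps": [[0,0,-8.2,0,0,-20,1],[0,0,-8.2,0,0,-20,1],[0,0,-8.2,0,0,-20,1],[0,0,0,-38,-42,-10,1],[0,0,0,-38,-42,-10,1],[0,0,0,-38,-42,-10,1],[0,0,0,-38,-42,-10,1],[0,0,0,-38,-42,0,1]]}}

```text
time_s: 1.15
ee_pos: [413.3, 334.1, 314.7]
ee_rot: [179.9, 0.1, -176.9]
force: [0.7, 0.6, -1.1]
gripper_width: 91.0
gripper_force: 0.0
```

{"method": "step_arm", "body": {"steps": [[0,0,0,-38,-42,0,0.6],[0,0,0,-38,-42,0,0.6],[0,0,0,-38,-42,0,0.6],[0,0,0,-38,-42,0,0.6],[0,0,0,-38,-42,0,0.6],[0,0,0,-38,-35,0,0.6],[0,0,0,0,0,0,0.6],[0,0,0,0,0,0,0.6]]}}

```text
time_s: 2.15
ee_pos: [652.4, 103.1, 313.4]
ee_rot: [180.0, -0.1, -176.9]
force: [-0.2, 1.0, 0.8]
gripper_width: 54.7
gripper_force: 0.0
```

```bash
cat >> h.py <<'E'
def plan(p,yaw,fwd=True):
    "print turn about tool z then shift in tool axes (tool down)"
    s=state();e=np.array(s["ee_pos"]);y0=s["ee_rot"][2]
    d=(yaw-y0+180)%360-180; T=R.from_euler("xyz",[180,0,yaw],degrees=True).as_matrix()
    v=T.T@(np.array(p)-e); print("t",round(s["time_s"],1),"rz",round(-d,2),"shift",v.round(1),"dist",round(np.linalg.norm(v)))
E
python3 - <<'E'
from h import *
c=cam("wrist","w1"); s=c["s"];print(s["ee_pos"],s["ee_rot"],s["time_s"],c["o"],c["R"].round(2),c["fl"])
E
```

```text
[652.36088803 103.1334339  313.35965229] [ 1.79967445e+02 -8.86784755e-02 -1.76944277e+02] 2.15 [582.84274727 100.74215271 484.91601236] [[-0.05  0.97  0.25]
 [ 1.    0.05  0.01]
 [ 0.    0.25 -0.97]] 371.64829954431775
```

View pics/w1.png

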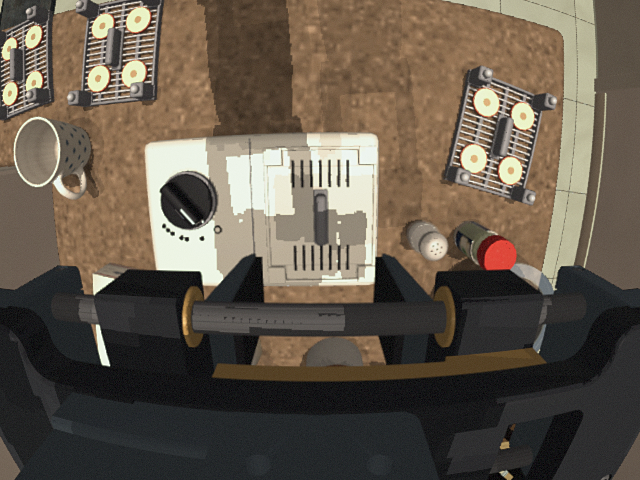

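The wrist view shows the whole area. The lid bar runs from (318,195) to (321,243) and the dial is at (188,200). Tray L's handle is at (502,137) and tray M's at (113,47). I'll zoom in for picks.

```bash
python3 - <<'E'
from h import *
c=load("w1");im=c["img"]
a=cv2.resize(im[135:295,255:390],(505,600),interpolation=cv2.INTER_CUBIC)
a=cv2.resize(im[130:290,140:340+0],None,fx=1,fy=1)
x=cv2.resize(im[130:290,140:390],(800,512),interpolation=cv2.INTER_CUBIC)
cv2.imwrite("pics/z1.png",x)
E
```

```text
(no output)
```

View pics/z1.png

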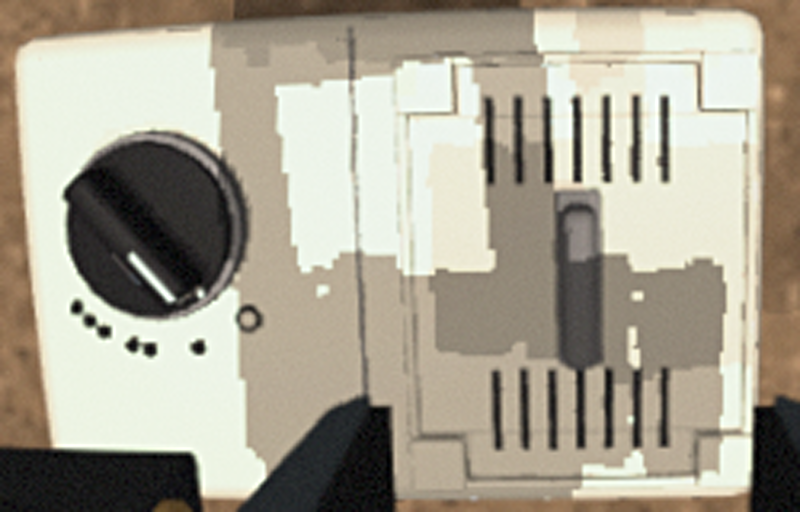

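```bash
python3 - <<'E'
from h import *
c=load("w1")
k=lambda p:(np.array(p)/3.2+[140,130])
L=[(-78,-62,10),(-78,62,10),(78,62,10),(78,-62,10),(-27,0,38),(27,0,38)]
U=k([(398,60),(755,52),(750,488),(410,485),(577,203),(582,368)])
print(fit(c,L,U,67,[655,100,3]))
print(fit(c,L[4:],U[4:],67,[655,100,3]))
# dial: bar top ends z=98
print(onz(c,k([(160,302-0),(90,195)]),98), onz(c,k([(248,318)]),55))
p,_=fit(c,L,U,67,[655,100,3]); plan([p[0],p[1],95],180+p[2]); 
E
```

```text
(array([663.24171819, 107.87857926,   3.59201958]), np.float64(1.1433452316878894))
(array([661.44642412, 107.88731963,   4.80696372]), np.float64(0.35875002392702177))
[[675.22524862 -36.94376001  98.        ]
 [638.3907057  -62.64217069  98.        ]] [[690.09545448 -16.48766022  55.        ]]
t 2.2 rz -0.49 shift [-11.4   3.6 218.8] dist 219
```

{"method": "step_arm", "body": {"steps": [[0,0,-0.5,-10,2.5,50,0.6],[0,0,0,0,0,50,0.6],[0,0,0,0,0,50,0.6],[0,0,0,0,0,50,0.6],[0,0,0,0,0,26,0.6],[0,0,0,0,0,5,0.6],[0,0,0,0,0,0,0.1],[0,0,0,0,0,0,0]], "force": 30}}

```text
time_s: 3.2
ee_pos: [663.6, 106.4, 85.0]
ee_rot: [180.0, 0.2, -176.4]
force: [-0.3, -0.4, 0.8]
gripper_width: 38.0
gripper_force: 0.0
```

{"method": "step_arm", "body": {"steps": [[0,0,0,0,0,0,0],[0,0,0,0,0,0,0],[0,0,0,0,0,0,0],[0,0,0,0,0,0,0],[0,0,0,0,0,0,0],[0,0,0,0,0,0,0],[0,0,0,0,0,0,0],[0,0,0,0,0,0,0]]}}

```text
time_s: 4.2
ee_pos: [662.9, 106.0, 83.4]
ee_rot: [180.0, 0.0, -176.4]
force: [-0.9, 0.2, 5.0]
gripper_width: 11.4
gripper_force: 30.0
```

```bash
python3 - <<'E'
from h import *
c=cam("wrist","w2");s=c["s"];print(s["ee_pos"],s["ee_rot"])
E
```

```text
[662.85165476 105.97752936  83.37654748] [ 1.79992274e+02  3.86459650e-02 -1.76433808e+02]
```

View pics/w2.png

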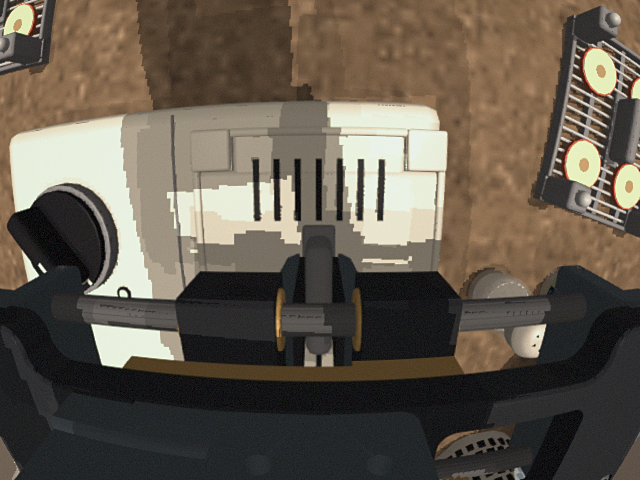

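The lid is gripped (width 11.4), with its near corners at (192,131) and (446,131). Those are my reference for an object at the seat. Now I'll lay the lid in front of the dryer.

{"method": "step_arm", "body": {"steps": [[0,0,0,0,0,-10,0],[0,0,0,0,0,-20,0],[0,0,0,0,0,-30,0],[0,0,0,20,0,-30,0],[0,0,0,50,-2,0,0],[0,0,0,55,-2,0,0],[0,0,0,55,-2,0,0],[0,0,0,50,-2,20,0]]}}

```text
time_s: 5.25
ee_pos: [432.3, 83.5, 153.5]
ee_rot: [180.0, 0.1, -176.4]
force: [0.9, -0.1, -3.0]
gripper_width: 12.1
gripper_force: 30.0
```

{"method": "step_arm", "body": {"steps": [[0,0,0,36,0,30,0],[0,0,0,0,0,40,0],[0,0,0,0,0,30,0],[0,0,0,0,0,20,0],[0,0,0,0,0,10,0],[0,0,0,0,0,3,0],[0,0,0,0,0,0,0],[0,0,0,0,0,0,0]]}}

```text
time_s: 6.25
ee_pos: [398.2, 81.5, 20.5]
ee_rot: [180.0, 0.1, -176.4]
force: [-0.1, 0.3, -1.2]
gripper_width: 11.8
gripper_force: 30.0
```

```bash
python3 - <<'E'
from h import *
s=state();print(s["ee_pos"],s["ee_rot"],s["force"],s["gripper_width"])
c=cam("wrist","w3")
c=cam("top","t3")
E
```

```text
[398.21927546  81.50752854  20.53837476] [ 1.79987501e+02  8.51312677e-02 -1.76431761e+02] [-0.11524811  0.26917941 -1.22151578] 11.832902599850327
```

View pics/w3.png

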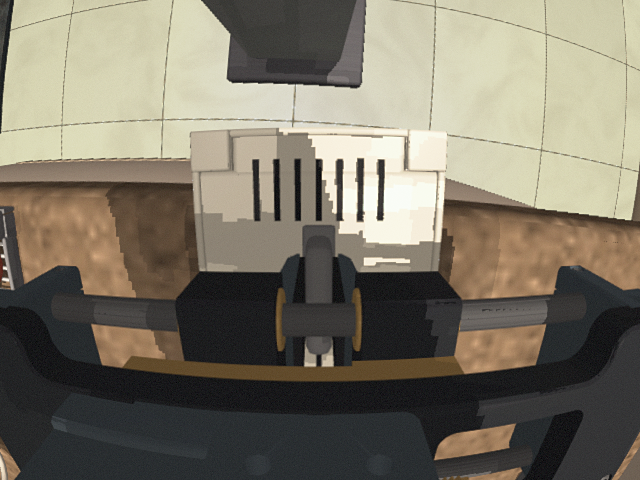

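The lid hasn't shifted in the hand, with its corners still at (191,131) and (447,131). It overhangs the front table edge at about x=360, so I'll move it 57 mm forward before releasing.

{"method": "step_arm", "body": {"steps": [[0,0,0,-20,0,-3,0],[0,0,0,-37,0,0,0],[0,0,0,0,0,3,0],[0,0,0,0,0,3.5,0],[0,0,0,0,0,0,0],[0,0,0,0,0,0,0.5],[0,0,0,0,0,0,0.55],[0,0,0,0,0,0,0.55]]}}

```text
time_s: 7.35
ee_pos: [454.4, 85.0, 16.5]
ee_rot: [180.0, 0.0, -176.4]
force: [-0.5, -0.1, 0.7]
gripper_width: 38.5
gripper_force: 0.0
```

{"method": "step_arm", "body": {"steps": [[0,0,0,0,0,-20,0.55],[0,0,0,0,0,-50,0.55],[0,0,0,0,0,-50,0.55],[0,0,0,0,0,-50,0.55],[0,0,0,-50,0,-50,0.55],[0,0,0,-60,0,-5,0.55],[0,0,0,0,0,0,0.55],[0,0,0,0,0,0,0.55]]}}

```text
time_s: 8.35
ee_pos: [557.4, 91.3, 234.7]
ee_rot: [-180.0, -0.2, -176.4]
force: [0.4, -0.3, -0.4]
gripper_width: 50.0
gripper_force: 0.0
```

```bash
python3 - <<'E'
from h import *
c=cam("wrist","w4");s=c["s"];print(s["ee_pos"],s["ee_rot"],s["time_s"])
P=np.array([(x,y,0) for x in(-68,68) for y in (-52,52)],float)
a=np.radians(3.57);M=np.array([[np.cos(a),-np.sin(a),0],[np.sin(a),np.cos(a),0],[0,0,1]])
print(proj(c,P@M.T+[662.9,106,76]))
E
```

```text
[557.42257047  91.32024948 234.67008028] [-1.79995833e+02 -1.64986329e-01 -1.76434681e+02] 8.35
[[270.27336479 260.80240688]
 [380.76298005 260.63787398]
 [276.68652821 379.49551354]
 [372.71553638 379.04339383]]
```

View pics/w4.png

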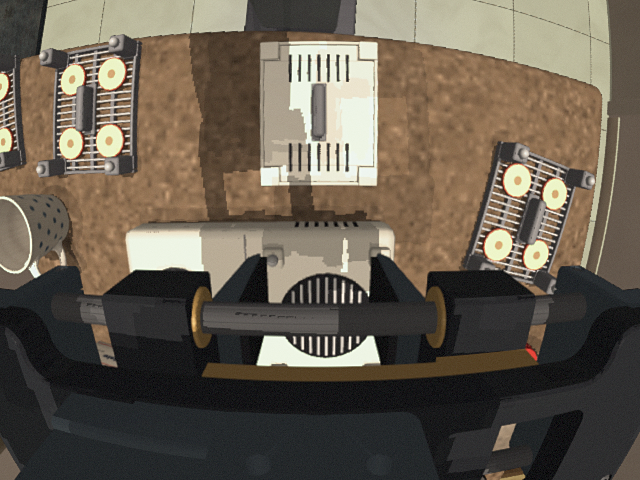

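The near posts show at (272,258) and (381,258), within 3 px of the prediction from the lid-taught seat (662.9, 106.0, yaw 3.57). Next I'll measure the trays from the apple-slice centroids.

```bash
cat >> h.py <<'E'
def slices(c,roi=None):
    hsv=cv2.cvtColor(c["img"],cv2.COLOR_BGR2HSV)
    m=cv2.inRange(hsv,(18,40,170),(40,200,255)); m=cv2.morphologyEx(m,cv2.MORPH_OPEN,np.ones((3,3)))
    n,_,st,ce=cv2.connectedComponentsWithStats(m)
    return [(st[i,4],ce[i].round(1),onz(c,ce[i],16)[0].round(1)) for i in range(1,n) if st[i,4]>40]
def center(c,guess,rad=75):
    P=np.array([p for a,u,p in slices(c) if np.hypot(*(p[:2]-guess))<rad])
    if len(P)<4: return P
    m=P[:,:2].mean(0); q=P[np.argsort(P[:,0])][:, :2]
    d=q[2:].mean(0)-q[:2].mean(0); return m,np.degrees(np.arctan2(d[1],d[0])),(P[:,:2]-m).round(1)
E
python3 - <<'E'
from h import *
for n in("w4","t3"):
    c=load(n)
    for a in slices(c): print(n,a)
    for g in((550,337),(446,-188),(443,-382)): print(center(c,g))
E
```

```text
w4 (np.int32(2554), array([71.6, 23.3]), array([ 334.1, -227.5,   16. ]))
w4 (np.int32(2045), array([136.2,  15.5]), array([ 339.1, -130.2,   16. ]))
w4 (np.int32(54), array([495.7,   1.7]), array([296.6, 280.8,  16. ]))
w4 (np.int32(49), array([507.4,   3.3]), array([294.5, 296.6,  16. ]))
w4 (np.int32(4981), array([554.5,  36.3]), array([319.8, 364.7,  16. ]))
w4 (np.int32(1668), array([599.8,  47.9]), array([313. , 443.2,  16. ]))
w4 (np.int32(68), array([188.6,   7.4]), array([336. , -64.3,  16. ]))
w4 (np.int32(165), array([492.4,  22. ]), array([324.6, 276. ,  16. ]))
w4 (np.int32(251), array([502.5,  37.8]), array([341.4, 289.3,  16. ]))
w4 (np.int32(594), array([111.3,  73.3]), array([ 407.8, -156.3,   16. ]))
w4 (np.int32(478), array([71.9, 78.9]), array([ 408.5, -216.6,   16. ]))
w4 (np.int32(46), array([273.7,  74.1]), array([416. ,  37.3,  16. ]))
w4 (np.int32(156), array([ 3.1, 85. ]), array([ 399.6, -350.9,   16. ]))
w4 (np.int32(77), array([277.2, 103.4]), array([447.5,  43. ,  16. ]))
w4 (np.int32(90), array([604.1, 120.7]), array([410.4, 453.4,  16. ]))
w4 (np.int32(
[... 2301 characters left out ...]
 (np.int32(74), array([408.9, 281.5]), array([ 491.8, -224.9,   16. ]))
t3 (np.int32(201), array([463.1, 286.7]), array([ 480.4, -350.5,   16. ]))
t3 (np.int32(50), array([557.7, 295. ]), array([ 462.6, -569.5,   16. ]))
t3 (np.int32(207), array([495.4, 317.4]), array([ 410.5, -422.2,   16. ]))
t3 (np.int32(205), array([469.9, 321.3]), array([ 401.4, -363.1,   16. ]))
(array([549.975, 341.95 ]), np.float64(-9.515406608691634), array([[ 43.9,  23.1],
       [ 34.8, -36.2],
       [-34.4,  35.9],
       [-44.4, -22.8]]))
[[ 491.8 -224.9   16. ]]
(array([ 445.5, -386.5]), np.float64(8.838671276262767), array([[ 44.2, -23.7],
       [ 34.9,  36. ],
       [-35. , -35.7],
       [-44.1,  23.4]]))
```

The slice pattern fits well. Tray L is at about (550, 342) with yaw -9.6, M at (448, -186) with yaw 1.0, and R at (445.5, -386.5) with yaw 8.8. I'll grip tray L.

{"method": "step_arm", "body": {"steps": [[0,0,6.6,0,0,0,0.55],[0,0,6.6,0,0,0,0.55],[0,0,0,9,49,10,0.55],[0,0,0,10,49,10,0.55],[0,0,0,10,49,10,0.55],[0,0,0,10,49.5,10,0.55],[0,0,0,10,50,10,0.55],[0,0,0,0,0,40,0.55]]}}

```text
time_s: 9.4
ee_pos: [551.1, 346.7, 147.3]
ee_rot: [179.7, 0.2, 170.6]
force: [-0.2, -0.5, 0.2]
gripper_width: 50.2
gripper_force: 0.0
```

{"method": "step_arm", "body": {"steps": [[0,0,0,0,0,50,0.55],[0,0,0,0,0,45,0.55],[0,0,0,0,0,28,0.55],[0,0,0,0,0,5,0.55],[0,0,0,0,0,0,0],[0,0,0,0,0,0,0],[0,0,0,0,0,0,0],[0,0,0,0,0,0,0]]}}

```text
time_s: 10.4
ee_pos: [551.8, 342.8, 18.4]
ee_rot: [179.9, 0.1, 170.4]
force: [0.2, 0.7, 0.9]
gripper_width: 13.1
gripper_force: 0.0
```

```bash
python3 - <<'E'
from h import *
c=cam("wrist","w5");s=c["s"];print(s["ee_pos"],s["ee_rot"],s["gripper_width"],s["gripper_force"])
a=load("w2")["img"][80:360,130:510];b=c["img"][80:360,130:510]
cv2.imwrite("pics/z5.png",np.hstack([a,b]))
E
```

```text
[551.80386025 342.83091007  18.43166097] [1.79948204e+02 5.68988666e-02 1.70367869e+02] 13.068113653309743 0.0
```

View pics/z5.png

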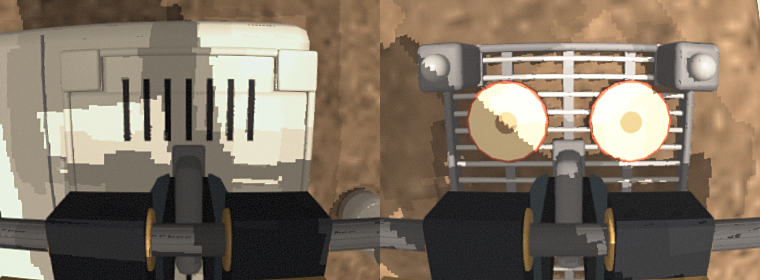

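{"method": "step_arm", "body": {"steps": [[0,0,0,0,0,0,0],[0,0,0,0,0,0,0],[0,0,0,0,0,0,0],[0,0,0,0,0,0,0],[0,0,0,0,0,-3,0],[0,0,0,0,0,-10,0],[0,0,0,0,0,-20,0],[0,0,0,0,0,0,0]]}}

```text
time_s: 11.45
ee_pos: [552.6, 343.3, 52.3]
ee_rot: [179.9, 0.2, 170.4]
force: [0.1, -0.6, -1.6]
gripper_width: 11.7
gripper_force: 30.0
```

```bash
cat >> h.py <<'E'
def local(c,P):
    "world to tool-down local frame: u along -tool x (tray +x), v along tool y, z over TCP"
    s=c["s"];d=(np.atleast_2d(P)-np.array(s["ee_pos"]))@rot(s["ee_rot"]); return d*[-1,1,-1]
def edgerow(c,cols,r0,r1):
    g=cv2.GaussianBlur(cv2.cvtColor(c["img"],cv2.COLOR_BGR2GRAY),(3,3),0).astype(float)
    p=g[r0:r1,cols[0]:cols[1]].mean(1); return p
def inhand(c):
    r=[]
    for a,u,p in slices(c):
        if a>1500 and 100<u[1]<240 and 180<u[0]<460: r.append(local(c,p+[0,0,0])[0])
    return r
E
python3 - <<'E'
from h import *
c=cam("wrist","w6");s=c["s"];print(s["ee_pos"],s["ee_rot"],s["gripper_width"],s["gripper_force"],s["force"])
# bar near-end and plate near edge
for n,row,z in(("w2",225,105),("w5",220,38)):
    k=load(n); print(n,local(k,onz(k,(319,row),z)))
for n,uv,z in(("w2",[(192,131),(446,131)],77),("w5",[(130+418-380+0,80+45),(130+718-380,80+45)],46)):
    k=load(n); print(n,local(k,onz(k,uv,z)))
for n in("w5","w6"):
    k=load(n); zz=k["s"]["ee_pos"][2]
    print([ (a,u,local(k,onz(k,u,16 if n=="w5" else 16+zz-18.4))) for a,u,p in slices(k) if a>800 and 100<u[1]<260 and 150<u[0]<460])
print(*[edgerow(load(n),(312,324),205,240).round(0) for n in("w2","w5","w6")],sep="\n")
E
```

```text
[552.56860152 343.31199063  52.25602332] [1.79861768e+02 1.57179031e-01 1.70367239e+02] 11.67507146420856 29.99895215034485 [ 0.10926553 -0.57257992 -1.642296  ]
w2 [[-36.16212502   1.62185219  21.64763027]]
w5 [[-38.15830041   1.60191741  19.60480253]]
w2 [[-77.54443161 -60.61611581  -6.31607151]
 [-77.50060363  64.04976331  -6.3329117 ]]
w5 [[-79.56167378 -59.22896958  27.70091782]
 [-79.45840179  61.67109422  27.59152086]]
[(np.int32(1895), array([245.4, 215.4]), array([[-35.93004988, -33.88420263,  -2.36535046]]))]
[(np.int32(1928), array([245.2, 214.4]), array([[-36.45014573, -33.93105928,  -2.21815996]]))]
[ 65.  65.  65.  66.  67.  67.  67.  67.  67.  66.  66.  67.  66.  65.
  71.  86. 104. 113. 112.  96.  72.  60.  61.  63.  64.  64.  64.  65.
  65.  63.  59.  53.  50.  50.  51.]
[160. 163. 181. 215. 240. 232. 199. 169. 158. 160. 163. 163. 159. 148.
 131. 127. 142. 158. 168. 172. 172. 172. 173. 166. 141. 106.  85.  80.
  81.  82.  84.  85.  87.  88.  92.]
[157. 158. 174. 210. 238. 231. 197. 167. 157. 156. 157. 157. 151. 129.
 109. 116. 138. 155. 165. 168. 169. 169. 170. 167. 148. 112.  85.  78.
  80.  81.  82.  84.  85.  86.  90.]
```

Both cues agree that tray L sits 2 mm nearer in the hand than the lid did, so the target TCP at tier 1 is (664.9, 106.1). I'll carry it over now.

{"method": "step_arm", "body": {"steps": [[0,0,0,0,0,-50,0],[0,0,0,0,0,-55,0],[0,0,-6.6,0,0,-5,0],[0,0,-6.6,0,0,0,0],[0,0,0,-16,-41,0,0],[0,0,0,-16,-41,0,0],[0,0,0,-16,-41,0,0],[0,0,0,-16,-41,0,0]]}}

```text
time_s: 12.5
ee_pos: [625.5, 181.6, 159.4]
ee_rot: [-180.0, -0.1, -176.4]
force: [1.2, 0.5, -2.4]
gripper_width: 11.8
gripper_force: 30.0
```

{"method": "step_arm", "body": {"steps": [[0,0,0,-16,-41,0,0],[0,0,0,-16,-38,0,0],[0,0,0,0,0,10,0],[0,0,0,0,0,15,0],[0,0,0,0,0,10,0],[0,0,0,0,0,0,0],[0,0,0,0,0,0,0],[0,0,0,0,0,0,0]]}}

```text
time_s: 13.5
ee_pos: [662.7, 106.5, 126.3]
ee_rot: [180.0, 0.1, -176.4]
force: [-0.8, -0.8, -2.4]
gripper_width: 11.8
gripper_force: 30.0
```

```bash
python3 - <<'E'
from h import *
plan([664.9,106.1,96],183.57);c=cam("wrist","w7");s=c["s"];print(s["ee_pos"],s["ee_rot"],s["gripper_width"],s["force"])
print(np.argmax(edgerow(c,(312,324),200,212))+200,[u for a,u,p in slices(c) if a>800 and 100<u[1]<260 and 180<u[0]<460])
cv2.imwrite("pics/w7c.png",c["img"])
E
```

```text
t 13.5 rz 0.03 shift [-2.2 -0.5 30.3] dist 30
[662.7089507  106.47987086 126.33361554] [ 1.79991072e+02  7.40437546e-02 -1.76402974e+02] 11.818031163830673 [-0.77062611 -0.83228013 -2.36750127]
209 [array([257.2, 205.1]), array([379.9, 218.5]), array([184.1, 251.3])]
```

View pics/w7c.png

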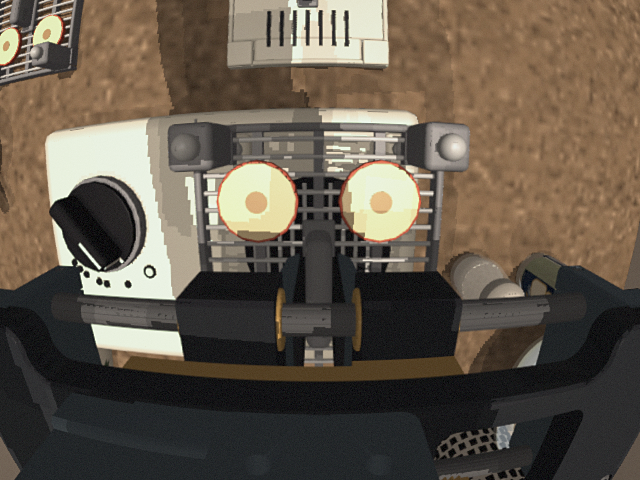

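The tray is level in the hand above the base, with columns at (200,145) and (445,145) as before. Lowering it now.

{"method": "step_arm", "body": {"steps": [[0,0,0,-2.2,-0.4,10,0],[0,0,0,0,0,15,0],[0,0,0,0,0,4,0],[0,0,0,0,0,3,0],[0,0,0,0,0,3,0],[0,0,0,0,0,3,0],[0,0,0,0,0,3,0],[0,0,0,0,0,0,0]]}}

```text
time_s: 14.55
ee_pos: [664.8, 105.9, 85.3]
ee_rot: [180.0, 0.0, -176.4]
force: [-2.2, -0.0, 1.1]
gripper_width: 11.9
gripper_force: 30.0
```

Seated with low force. I'll release and head to tray M.

{"method": "step_arm", "body": {"steps": [[0,0,0,0,0,1,0],[0,0,0,0,0,0,0],[0,0,0,0,0,-1,0.4],[0,0,0,0,0,0,0.55],[0,0,0,0,0,0,0.55],[0,0,0,0,0,-10,0.55],[0,0,0,0,0,-50,0.55],[0,0,0,0,0,-60,0.55]]}}

```text
time_s: 15.55
ee_pos: [664.1, 105.8, 205.3]
ee_rot: [-180.0, -0.1, -176.4]
force: [1.1, 0.2, 0.0]
gripper_width: 50.1
gripper_force: 0.0
```

{"method": "step_arm", "body": {"steps": [[0,0,2.6,0,0,-40,0.55],[0,0,0,30,-45,0,0.55],[0,0,0,30,-45,0,0.55],[0,0,0,30,-45,0,0.55],[0,0,0,30,-45,0,0.55],[0,0,0,30,-45,0,0.55],[0,0,0,0,0,0,0.55],[0,0,0,0,0,0,0.55]]}}

```text
time_s: 16.55
ee_pos: [518.9, -121.4, 245.3]
ee_rot: [180.0, 0.1, -179.1]
force: [0.3, -0.9, -0.2]
gripper_width: 49.9
gripper_force: 0.0
```

```bash
python3 - <<'E'
from h import *
c=cam("wrist","w8");t=cam("top","t8")
for k in(c,t):
    for g in((662,107),(446,-188),(445,-386)): print(center(k,g) if g[1]<0 else "")
print([p for a,u,p in slices(t) if 500<p[0]<800 and 0<p[1]<250])
plan([448,-186,18],181)
E
```

```text
[[ 407.7 -157.5   16. ]
 [ 488.3 -154.    16. ]
 [ 491.5 -204.3   16. ]]
(array([ 444.875, -384.475]), np.float64(8.120018619745313), array([[-44.3,  23.6],
       [-35.3, -34.9],
       [ 35.7,  33.6],
       [ 43.8, -22.2]]))

[[ 488.6 -159.5   16. ]
 [ 491.  -214.4   16. ]
 [ 408.7 -219.8   16. ]]
[[ 489.6 -412.1   16. ]
 [ 410.1 -422.5   16. ]]
[array([724.6,  84.8,  16. ]), array([719.9, 149. ,  16. ]), array([639.7,  80.3,  16. ]), array([634.4, 143.6,  16. ])]
t 16.6 rz 0.04 shift [ 72.4 -64.  226.8] dist 247
```

{"method": "step_arm", "body": {"steps": [[0,0,0,36,-33,0,0.55],[0,0,0,36.4,-32.5,40,0.55],[0,0,0,0,0,50,0.55],[0,0,0,0,0,50,0.55],[0,0,0,0,0,50,0.55],[0,0,0,0,0,32,0.55],[0,0,0,0,0,5,0.55],[0,0,0,0,0,0,0]]}}

```text
time_s: 17.65
ee_pos: [448.6, -187.8, 18.5]
ee_rot: [-180.0, 0.1, -179.0]
force: [1.2, 0.1, -0.2]
gripper_width: 43.1
gripper_force: 0.0
```

{"method": "step_arm", "body": {"steps": [[0,0,0,0,0,0,0],[0,0,0,0,0,0,0],[0,0,0,0,0,0,0],[0,0,0,0,0,0,0],[0,0,0,0,0,0,0],[0,0,0,0,0,0,0],[0,0,0,0,0,0,0],[0,0,0,0,0,0,0]]}}

```text
time_s: 18.65
ee_pos: [447.9, -188.2, 18.7]
ee_rot: [-180.0, 0.1, -179.0]
force: [-0.9, 0.1, 5.7]
gripper_width: 12.1
gripper_force: 30.0
```

```bash
cat >> h.py <<'E'
def hand(n):
    c=cam("wrist",n);s=c["s"]
    b=[edgerow(load(m),(312,324),198,250) for m in("w6",n)]
    g=[cv2.cvtColor(load(m)["img"],cv2.COLOR_BGR2GRAY)[120:250,180:460] for m in("w6",n)]
    e=[cv2.Laplacian(cv2.GaussianBlur(x,(3,3),0).astype(np.float32),cv2.CV_32F) for x in g]
    e=[cv2.GaussianBlur(np.abs(x),(3,3),0) for x in e]
    sh,r=cv2.phaseCorrelate(e[0].astype(np.float64),e[1].astype(np.float64))
    print("pos",s["ee_pos"].round(1),"rot",np.round(s["ee_rot"],2),"w",s["gripper_width"],s["gripper_force"],s["force"].round(1),"t",s["time_s"])
    print("shift px vs w6",np.round(sh,2),round(r,2),"bar",b[1].round(0)[:40])
    return c
E
python3 - <<'E'
from h import *
hand("w9")
E
```

```text
pos [ 447.9 -188.2   18.7] rot [-1.7998e+02  6.0000e-02 -1.7903e+02] w 12.072111715852046 30.000966489315033 [-0.9  0.1  5.7] t 18.65
shift px vs w6 [-0.15  5.05] 0.32 bar [104.  90.  86.  87.  87.  87.  87.  87.  87.  86.  86.  86.  87.  96.
 113. 128. 128. 114.  95.  86.  86.  86.  87.  86.  85.  82.  81.  84.
  88.  89.  90.  89.  90.  90.  89.  85.  79.  73.  72.  73.]
```

The in-hand shift is about 2.3 mm relative to tray L, so the tier 2 target TCP is (662.3, 105.9, 131.7).

{"method": "step_arm", "body": {"steps": [[0,0,0,0,0,-10,0],[0,0,0,0,0,-50,0],[0,0,0,0,0,-60,0],[0,0,0,0,0,-61,0],[0,0,-2.6,0,0,0,0],[0,0,0,-33,40,0,0],[0,0,0,-33,40,0,0],[0,0,0,-33,40,0,0]]}}

```text
time_s: 19.7
ee_pos: [539.0, -60.9, 198.9]
ee_rot: [180.0, -0.0, -176.5]
force: [-0.0, -0.9, -2.9]
gripper_width: 11.8
gripper_force: 30.0
```

{"method": "step_arm", "body": {"steps": [[0,0,0,-33,40,0,0],[0,0,0,-33,40,0,0],[0,0,0,-33,40,0,0],[0,0,0,-33,40,0,0],[0,0,0,0,0,10,0],[0,0,0,0,0,15,0],[0,0,0,0,0,0,0],[0,0,0,0,0,0,0]]}}

```text
time_s: 20.7
ee_pos: [660.3, 104.8, 174.3]
ee_rot: [-180.0, -0.0, -176.5]
force: [-0.3, -0.2, -2.8]
gripper_width: 12.1
gripper_force: 30.0
```

```bash
python3 - <<'E'
from h import *
c=hand("w10"); plan([662.3,105.9,131.7],183.57)
E
```

```text
pos [660.3 104.8 174.3] rot [-1.800e+02 -1.000e-02 -1.765e+02] w 12.050428084677383 29.999235570430756 [-0.3 -0.2 -2.8] t 20.7
shift px vs w6 [-0.08  4.95] 0.35 bar [74. 61. 58. 61. 64. 66. 66. 65. 65. 65. 65. 64. 64. 70. 83. 94. 94. 84.
 70. 63. 63. 64. 64. 64. 63. 60. 59. 60. 63. 64. 65. 65. 65. 65. 64. 62.
 57. 53. 52. 52.]
t 20.8 rz -0.07 shift [-1.7  0.9 43. ] dist 43
```

{"method": "step_arm", "body": {"steps": [[0,0,0,-1.7,0.9,10,0],[0,0,0,0,0,16,0],[0,0,0,0,0,4,0],[0,0,0,0,0,3,0],[0,0,0,0,0,3,0],[0,0,0,0,0,3,0],[0,0,0,0,0,3.5,0],[0,0,0,0,0,0,0]]}}

```text
time_s: 21.75
ee_pos: [662.5, 106.8, 131.7]
ee_rot: [180.0, 0.0, -176.4]
force: [-0.3, -0.2, -1.8]
gripper_width: 12.0
gripper_force: 30.0
```

{"method": "step_arm", "body": {"steps": [[0,0,0,0,0,1.5,0],[0,0,0,0,0,0,0],[0,0,0,0,0,0,0],[0,0,0,0,0,0,0.4],[0,0,0,0,0,-1,0.55],[0,0,0,0,0,0,0.55],[0,0,0,0,0,-20,0.55],[0,0,0,0,0,-60,0.55]]}}

```text
time_s: 22.75
ee_pos: [660.3, 106.5, 207.8]
ee_rot: [-180.0, -0.5, -176.4]
force: [1.0, -0.1, 0.4]
gripper_width: 50.6
gripper_force: 0.0
```

{"method": "step_arm", "body": {"steps": [[0,0,-5.2,0,0,-40,0.55],[0,0,0,10,-61,0,0.55],[0,0,0,10,-61,0,0.55],[0,0,0,10,-61,0,0.55],[0,0,0,10,-61,0,0.55],[0,0,0,10,-61,0,0.55],[0,0,0,45,-40,0,0.55],[0,0,0,45,-40,0,0.55]]}}

```text
time_s: 23.75
ee_pos: [581.6, -296.8, 250.3]
ee_rot: [180.0, -0.0, -171.2]
force: [0.2, -1.0, 0.3]
gripper_width: 50.2
gripper_force: 0.0
```

```bash
python3 - <<'E'
from h import *
c=cam("wrist","w11");t=cam("top","t11")
for k in(c,t):
    print(center(k,(445,-386)))
for z in (16,16+67+46): print([onz(t,u,z)[0].round(1) for a,u,p in slices(t) if 500<p[0]<800 and 0<p[1]<250])
plan([445.3,-386,18],188.8)
E
```

```text
[[ 401.  -361.2   16. ]
 [ 479.8 -348.9   16. ]
 [ 488.9 -408.    16. ]]
[[ 480.2 -350.3   16. ]
 [ 406.4 -356.7   16. ]]
[array([737.9,  91.2,  16. ]), array([733.7, 157.9,  16. ]), array([653. ,  86.2,  16. ]), array([644.1, 152.5,  16. ])]
[array([704.2,  79.1, 129. ]), array([700.5, 138.3, 129. ]), array([628.8,  74.7, 129. ]), array([620.9, 133.6, 129. ])]
t 23.9 rz -0.39 shift [145.2 -64.8 233.1] dist 282
```

{"method": "step_arm", "body": {"steps": [[0,0,-0.4,48.4,-21.5,20,0.55],[0,0,0,48.4,-21.5,20,0.55],[0,0,0,48.4,-21.6,20,0.55],[0,0,0,0,0,50,0.55],[0,0,0,0,0,50,0.55],[0,0,0,0,0,48,0.55],[0,0,0,0,0,20,0.55],[0,0,0,0,0,5,0.55]]}}

```text
time_s: 24.85
ee_pos: [449.3, -380.6, 16.4]
ee_rot: [179.9, -0.1, -170.8]
force: [-0.1, -0.2, 0.7]
gripper_width: 50.3
gripper_force: 0.0
```

{"method": "step_arm", "body": {"steps": [[0,0,0,0,0,0,0.3],[0,0,0,0,0,0,0],[0,0,0,0,0,0,0],[0,0,0,0,0,0,0],[0,0,0,0,0,0,0],[0,0,0,0,0,0,0],[0,0,0,0,0,0,0],[0,0,0,0,0,0,0]]}}

```text
time_s: 25.85
ee_pos: [450.0, -382.6, 18.9]
ee_rot: [-179.9, 0.1, -170.8]
force: [0.7, -3.1, 5.4]
gripper_width: 11.9
gripper_force: 30.0
```

```bash
python3 - <<'E'
from h import *
hand("w12"); print(np.round(state()["qpos"],1))
E
```

```text
pos [ 450.  -382.6   18.9] rot [-1.7988e+02  8.0000e-02 -1.7082e+02] w 11.911183540276332 30.00155121088028 [ 0.7 -3.1  5.4] t 25.85
shift px vs w6 [-0.03 -7.11] 0.37 bar [118. 122. 139. 161. 163. 136. 108.  94.  88.  86.  86.  87.  86.  83.
  81.  84.  87.  89.  90.  90.  90.  90.  89.  85.  78.  74.  72.  72.
  72.  73.  73.  73.  74.  76.  79.  82.  84.  85.  87.  87.]
[ -41.5   30.1  101.9   -0.    47.8 -140.6]
```

{"method": "step_arm", "body": {"steps": [[0,0,0,0,0,-10,0],[0,0,0,0,0,-46,0],[0,0,0,0,0,-60,0],[0,0,5.6,0,0,-60,0],[0,0,0,-20,50,-20,0],[0,0,0,-27,52,-20,0],[0,0,0,-27,52,0,0],[0,0,0,-27,52,0,0]]}}

```text
time_s: 26.9
ee_pos: [536.8, -167.4, 233.7]
ee_rot: [179.9, -0.1, -176.5]
force: [0.7, -0.7, -2.4]
gripper_width: 11.8
gripper_force: 30.0
```

{"method": "step_arm", "body": {"steps": [[0,0,0,-29,53,0,0],[0,0,0,-29,53,0,0],[0,0,0,-29,53,0,0],[0,0,0,-29,53,0,0],[0,0,0,-29,53,0,0],[0,0,0,0,0,0,0],[0,0,0,0,0,0,0],[0,0,0,0,0,0,0]]}}

```text
time_s: 27.9
ee_pos: [664.8, 102.4, 233.9]
ee_rot: [-180.0, -0.1, -176.5]
force: [-0.3, 0.2, -1.8]
gripper_width: 11.7
gripper_force: 30.0
```

```bash
python3 - <<'E'
from h import *
c=hand("w13"); plan([667.7,106.4,177.9],183.57)
E
```

```text
pos [664.8 102.4 233.9] rot [-1.7999e+02 -7.0000e-02 -1.7652e+02] w 11.660742300547149 29.997119307518005 [-0.3  0.2 -1.8] t 27.9
shift px vs w6 [-0.28 -7.01] 0.26 bar [ 71.  73.  84.  97. 100.  89.  76.  70.  70.  72.  72.  70.  67.  63.
  59.  60.  62.  64.  65.  64.  64.  65.  64.  61.  56.  52.  51.  52.
  52.  52.  52.  52.  52.  54.  56.  60.  65.  67.  68.  68.]
t 27.9 rz -0.1 shift [-3.   3.9 56.3] dist 56
```

{"method": "step_arm", "body": {"steps": [[0,0,-0.1,-3,3.9,10,0],[0,0,0,0,0,20,0],[0,0,0,0,0,11,0],[0,0,0,0,0,3,0],[0,0,0,0,0,3,0],[0,0,0,0,0,3,0],[0,0,0,0,0,3,0],[0,0,0,0,0,3,0]]}}

```text
time_s: 28.95
ee_pos: [668.4, 107.8, 178.0]
ee_rot: [180.0, 0.0, -176.3]
force: [-0.2, 0.2, -2.5]
gripper_width: 11.9
gripper_force: 30.0
```

{"method": "step_arm", "body": {"steps": [[0,0,0,0,0,1.5,0],[0,0,0,0,0,0,0],[0,0,0,0,0,0,0],[0,0,0,0,0,0,0],[0,0,0,0,0,0,0],[0,0,0,0,0,0,0],[0,0,0,0,0,0,0],[0,0,0,0,0,0,0]]}}

```text
time_s: 29.95
ee_pos: [668.5, 107.9, 177.8]
ee_rot: [180.0, 0.1, -176.3]
force: [-1.9, 0.2, 6.0]
gripper_width: 12.1
gripper_force: 30.0
```

Tier 3 is seated. I'll release it, then check the lid and the stack.

{"method": "step_arm", "body": {"steps": [[0,0,0,0,0,-1,0.3],[0,0,0,0,0,0,0.55],[0,0,0,0,0,0,0.55],[0,0,0,0,0,-20,0.55],[0,0,0,0,0,-50,0.55],[0,0,0,55,0,-10,0.55],[0,0,0,60,0,0,0.55],[0,0,0,30,0,0,0.55]]}}

```text
time_s: 30.95
ee_pos: [520.9, 98.3, 257.8]
ee_rot: [180.0, -0.0, -176.3]
force: [1.1, 0.4, 0.3]
gripper_width: 50.2
gripper_force: 0.0
```

```bash
python3 - <<'E'
from h import *
c=cam("wrist","w14");s=cam("scene","s14");cv2.imwrite("pics/v14.png",np.hstack([cv2.resize(c["img"],(480,360)),cv2.resize(s["img"][160:320,220:370],(320,342))[:360] if 0 else cv2.resize(s["img"][160:320,228:370],(319,360))]))
plan([454.4,85,16.4],183.57)
P=np.array([(-78,-62,10),(-78,62,10),(78,62,10),(78,-62,10),(-27,0,38),(27,0,38)],float)
a=np.radians(3.57);M=np.array([[np.cos(a),-np.sin(a),0],[np.sin(a),np.cos(a),0],[0,0,1]])
print((proj(c,P@M.T+[454.4,85.5,0])*.75).round(0))
E
```

```text
t 31.1 rz 0.12 shift [ 67.1  -9.2 241.9] dist 251
[[191.  59.]
 [274.  58.]
 [273. 160.]
 [192. 160.]
 [232.  90.]
 [232. 128.]]
```

View pics/v14.png

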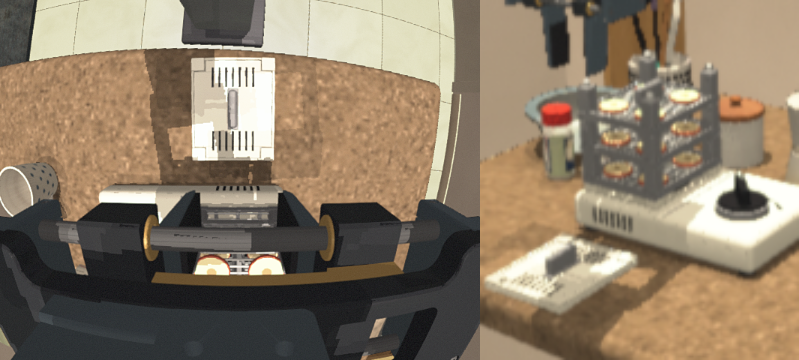

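The lid is where I left it (within 1 px of prediction), and the three trays are stacked squarely. Fetching the lid.

{"method": "step_arm", "body": {"steps": [[0,0,0.1,34,-4.6,20,0.55],[0,0,0,33.1,-4.6,25,0.55],[0,0,0,0,0,50,0.55],[0,0,0,0,0,50,0.55],[0,0,0,0,0,50,0.55],[0,0,0,0,0,36,0.55],[0,0,0,0,0,10,0.55],[0,0,0,0,0,0,0]]}}

```text
time_s: 32.05
ee_pos: [458.1, 85.2, 16.5]
ee_rot: [180.0, 0.0, -176.4]
force: [-0.0, -0.7, 0.3]
gripper_width: 43.1
gripper_force: 0.0
```

{"method": "step_arm", "body": {"steps": [[0,0,0,0,0,0,0],[0,0,0,0,0,0,0],[0,0,0,0,0,0,0],[0,0,0,0,0,0,0],[0,0,0,0,0,0,0],[0,0,0,0,0,0,0],[0,0,0,0,0,0,0],[0,0,0,0,0,0,0]]}}

```text
time_s: 33.05
ee_pos: [457.7, 85.2, 17.3]
ee_rot: [180.0, 0.1, -176.4]
force: [-1.1, -0.1, 6.9]
gripper_width: 11.6
gripper_force: 30.0
```

```bash
cat >> h.py <<'E'
def handl(n):
    c=cam("wrist",n);s=c["s"]
    g=[cv2.cvtColor(load(m)["img"],cv2.COLOR_BGR2GRAY)[150:245,180:460] for m in("w2",n)]
    e=[cv2.GaussianBlur(np.abs(cv2.Laplacian(cv2.GaussianBlur(x,(3,3),0).astype(np.float32),cv2.CV_32F)),(3,3),0).astype(float) for x in g]
    print("pos",s["ee_pos"].round(1),"rot",np.round(s["ee_rot"],2),"w",s["gripper_width"],s["gripper_force"],s["force"].round(1),"t",s["time_s"])
    print("px vs w2",cv2.phaseCorrelate(*e))
E
python3 -c "
from h import *
handl('w15')"
```

```text
pos [457.7  85.2  17.3] rot [ 1.7999e+02  8.0000e-02 -1.7642e+02] w 11.59886617698635 30.001128315925598 [-1.1 -0.1  6.9] t 33.05
px vs w2 ((0.011391183341402211, -0.07960147826309338), 0.12436237925744154)
```

{"method": "step_arm", "body": {"steps": [[0,0,0,0,0,-10,0],[0,0,0,0,0,-50,0],[0,0,0,0,0,-60,0],[0,0,0,0,0,-60,0],[0,0,0,0,0,-60,0],[0,0,0,0,0,-15,0],[0,0,0,-20,1,0,0],[0,0,0,-45,2,0,0]]}}

```text
time_s: 34.1
ee_pos: [520.6, 92.0, 271.0]
ee_rot: [-180.0, -0.1, -176.4]
force: [0.7, 0.6, -1.5]
gripper_width: 11.5
gripper_force: 30.0
```

{"method": "step_arm", "body": {"steps": [[0,0,0,-50,2,0,0],[0,0,0,-50,2,0,0],[0,0,0,-40,2,0,0],[0,0,0,0,0,0,0],[0,0,0,0,0,0,0],[0,0,0,0,0,0,0],[0,0,0,0,0,0,0],[0,0,0,0,0,0,0]]}}

```text
time_s: 35.1
ee_pos: [660.8, 106.9, 272.1]
ee_rot: [180.0, 0.0, -176.4]
force: [0.3, -0.2, -2.0]
gripper_width: 12.0
gripper_force: 30.0
```

```bash
python3 - <<'E'
from h import *
handl("w16"); plan([666.4,107.7,222.3],183.6)
for n in("w2","w16"):
    print(n,[edgerow(load(n),(u-1,u+2),148,232).round(0).astype(int)[::1].tolist() for u in (255,)])
E
```

```text
pos [660.8 106.9 272.1] rot [ 1.7999e+02  4.0000e-02 -1.7643e+02] w 12.024775641982156 29.999656677246094 [ 0.3 -0.2 -2. ] t 35.1
px vs w2 ((-8.227527543379551, -1.5842574126269255), 0.06693720368958113)
t 35.1 rz -0.03 shift [-5.5  0.5 49.7] dist 50
w2 [[156, 156, 156, 156, 156, 156, 156, 157, 148, 128, 104, 71, 42, 31, 30, 32, 32, 32, 31, 31, 32, 32, 32, 31, 31, 31, 32, 34, 32, 31, 32, 32, 31, 35, 47, 55, 56, 54, 54, 56, 58, 57, 56, 55, 57, 60, 60, 59, 58, 58, 60, 62, 64, 64, 63, 61, 62, 67, 69, 69, 67, 66, 67, 71, 74, 75, 70, 62, 59, 63, 72, 82, 115, 170, 209, 217, 215, 216, 216, 216, 217, 203, 160, 122]]
w16 [[240, 224, 165, 90, 56, 54, 56, 56, 57, 58, 57, 55, 54, 54, 54, 53, 53, 53, 53, 54, 55, 55, 56, 55, 55, 57, 58, 57, 57, 56, 57, 59, 60, 60, 61, 60, 61, 62, 63, 62, 61, 60, 60, 60, 61, 62, 64, 65, 66, 67, 66, 63, 61, 60, 62, 67, 67, 65, 64, 64, 64, 66, 79, 125, 190, 232, 240, 238, 238, 235, 226, 220, 218, 218, 219, 219, 219, 218, 218, 219, 219, 221, 210, 170]]
```

{"method": "step_arm", "body": {"steps": [[0,0,0,-6,0.6,10,0],[0,0,0,0,0,20,0],[0,0,0,0,0,6,0],[0,0,0,0,0,3,0],[0,0,0,0,0,3,0],[0,0,0,0,0,3,0],[0,0,0,0,0,3,0],[0,0,0,0,0,2.5,0]]}}

```text
time_s: 36.15
ee_pos: [667.3, 107.8, 222.2]
ee_rot: [180.0, 0.1, -176.4]
force: [-2.8, -0.0, 9.3]
gripper_width: 11.9
gripper_force: 30.0
```

{"method": "step_arm", "body": {"steps": [[0,0,0,0,0,0.5,0],[0,0,0,0,0,0,0],[0,0,0,0,0,0,0],[0,0,0,0,0,0,0],[0,0,0,0,0,0,0],[0,0,0,0,0,0,0],[0,0,0,0,0,0,0],[0,0,0,0,0,0,0]]}}

```text
time_s: 37.15
ee_pos: [667.3, 107.8, 222.3]
ee_rot: [180.0, 0.1, -176.4]
force: [-1.5, -0.4, 5.9]
gripper_width: 11.8
gripper_force: 30.0
```

The lid is seated at exactly the predicted height. I'll release it and look at the dial.

{"method": "step_arm", "body": {"steps": [[0,0,0,0,0,-0.5,0.3],[0,0,0,0,0,0,0.55],[0,0,0,0,0,0,0.55],[0,0,0,0,0,-20,0.55],[0,0,0,0,0,-58,0.55],[0,0,0,7,-52,0,1],[0,0,0,7,-52,0,1],[0,0,0,7.8,-52,0,1]]}}

```text
time_s: 38.15
ee_pos: [655.0, -50.6, 298.9]
ee_rot: [-180.0, 0.0, -176.4]
force: [0.0, -1.5, 0.1]
gripper_width: 77.2
gripper_force: 0.0
```

{"method": "step_arm", "body": {"steps": [[0,0,0,0,0,0,1],[0,0,0,0,0,0,1],[0,0,0,0,0,0,1],[0,0,0,0,0,0,1],[0,0,0,0,0,0,1],[0,0,0,0,0,0,1],[0,0,0,0,0,0,1],[0,0,0,0,0,0,1]]}}

```text
time_s: 39.15
ee_pos: [655.2, -49.2, 299.0]
ee_rot: [180.0, 0.0, -176.4]
force: [0.8, -1.5, 0.6]
gripper_width: 90.9
gripper_force: 0.0
```

```bash
python3 - <<'E'
from h import *
c=cam("wrist","w17");print(c["s"]["ee_pos"],c["s"]["ee_rot"])
t=cam("top","t17")
p=proj(c,[650,-52,90])[0];print(p)
u,v=(p-[65,60]).astype(int);print(u,v)
a=cv2.resize(c["img"][v:v+120,u:u+130],None,fx=4,fy=4,interpolation=cv2.INTER_CUBIC)
p=proj(t,[650,-52,90])[0];x,y=(p-[33,60]).astype(int);print(x,y)
b=cv2.resize(t["img"][y:y+120,x:x+66],None,fx=4,fy=4,interpolation=cv2.INTER_CUBIC)
cv2.imwrite("pics/z17.png",np.hstack([a,b]))
E
```

```text
[655.16984429 -49.23435018 299.02332915] [ 1.79993644e+02  3.53809920e-03 -1.76432117e+02]
[314.74835202 205.28289395]
249 145
302 147
```

View pics/z17.png

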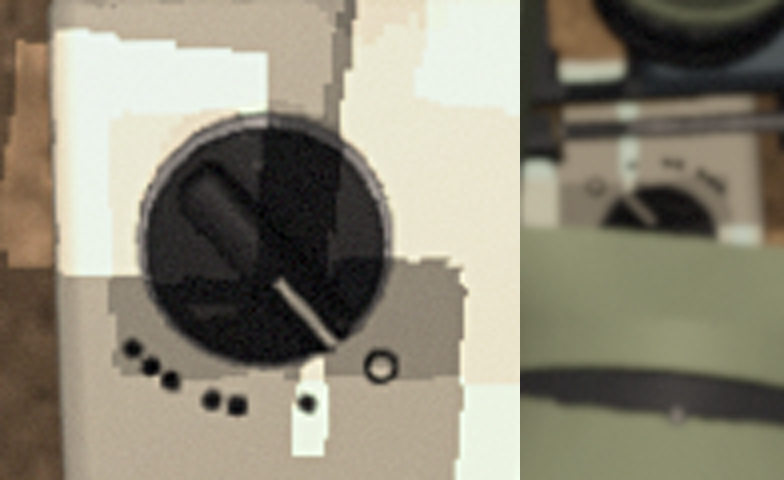

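```bash
python3 - <<'E'
from h import *
c=load("w17");k=lambda p:np.array(p,float)/4+[249,145]
ctr=onz(c,k([(266,240)]),70)[0]; print("skirt",ctr)
r=onz(c,k([(381,366),(307,403),(224,403),(151,366)]),55);print(r.round(1))
# circle fit: marks at angles th0-27.7*i
def e(p):
    a=np.radians(p[3]-27.68*np.arange(4)); return np.r_[r[:,0]-p[0]-p[2]*np.cos(a),r[:,1]-p[1]-p[2]*np.sin(a)]
print(least_squares(e,[650,-52,45,45]).x)
w=onz(c,k([(278,283),(337,345)]),98);print("line",w.round(1),np.degrees(np.arctan2(*(w[1]-w[0])[1::-1])))
# seat to dial in base frame
print((ctr[:2]-[662.9,106])@R.from_euler("z",3.57,degrees=True).as_matrix()[:2,:2])
E
```

```text
skirt [653.03223541 -51.19000761  70.        ]
[[690.3 -15.8  55. ]
 [702.7 -36.4  55. ]
 [704.2 -60.5  55. ]
 [694.4 -82.2  55. ]]
[654.80646565 -51.33219903  50.18480725  45.01459697]
line [[659.2 -47.5  98. ]
 [674.6 -31.3  98. ]] 46.58611468362526
[ -19.63651469 -156.27053005]
```

Dial axis is about (654.5, -52) with the pointer at 45° on the ring mark. I'll grip the bar by its ends (tool yaw 135) and lean 10° away from the stack, so the hand clears it throughout the turn.

{"method": "step_arm", "body": {"steps": [[0,0,10,0,0,0,1],[0,0,10,0,0,0,1],[0,0,10,0,0,0,1],[0,0,10,0,0,0,1],[0,0,8.6,0,0,0,1],[0,10,0,0,0,0,1],[0,0,0,0,0,0,1],[0,0,0,0,0,0,1]]}}

```text
time_s: 40.25
ee_pos: [655.1, -49.2, 298.9]
ee_rot: [-180.0, -9.9, 135.0]
force: [0.2, -0.8, 0.2]
gripper_width: 91.1
gripper_force: 0.0
```

```bash
cat >> h.py <<'E'
def toolshift(p):
    s=state(); print(s["ee_pos"].round(1),np.round(s["ee_rot"],1),rot(s["ee_rot"])[:,2].round(3),"shift",(rot(s["ee_rot"]).T@(np.array(p)-s["ee_pos"])).round(1), "up",rot(s["ee_rot"])[2].round(3),s["force"].round(1),s["time_s"])
E
python3 -c "
from h import *
toolshift([654.5,-52,150]);toolshift([654.5,-52,80])"
```

```text
[655.1 -49.2 298.9] [-180.    -9.9  135. ] [-0.122  0.122 -0.985] shift [-27.2  -2.4 146.4] up [ 0.172 -0.    -0.985] [ 0.2 -0.8  0.2] 40.25
[655.1 -49.2 298.9] [-180.    -9.9  135. ] [-0.122  0.122 -0.985] shift [-39.2  -2.4 215.4] up [ 0.172 -0.    -0.985] [ 0.2 -0.8  0.2] 40.25
```

{"method": "step_arm", "body": {"steps": [[0,0,0,-1.6,-2.4,0,1],[0,0,0,-8.6,0,49.2,1],[0,0,0,-8.6,0,49.2,1],[0,0,0,-8.6,0,49.2,1],[0,0,0,-6.9,0,39.4,1],[0,0,0,-3.4,0,19.7,1],[0,0,0,-1.5,0,8.5,1],[0,0,0,0,0,0,1]]}}

```text
time_s: 41.25
ee_pos: [654.4, -51.5, 80.9]
ee_rot: [180.0, -10.0, 135.0]
force: [-0.4, -0.2, -0.3]
gripper_width: 91.4
gripper_force: 0.0
```

{"method": "step_arm", "body": {"steps": [[0,0,0,0,0,0,0.7],[0,0,0,0,0,0,0.6],[0,0,0,0,0,0,0.55],[0,0,0,0,0,0,0.55],[0,0,0,0,0,0,0.55],[0,0,0,0,0,0,0.55],[0,0,0,0,0,0,0.55],[0,0,0,0,0,0,0.55]], "force": 20}}

```text
time_s: 42.25
ee_pos: [653.9, -52.4, 80.7]
ee_rot: [-179.9, -10.0, 135.0]
force: [-3.4, -4.4, 4.6]
gripper_width: 57.9
gripper_force: 20.0
```

```bash
python3 -c "
from h import *
toolshift([654.5,-52,80]);print(state()['torque'])"
```

```text
[653.9 -52.4  80.7] [-179.9  -10.   135. ] [-0.123  0.122 -0.985] shift [-0.2  0.7  0.6] up [ 0.174 -0.001 -0.985] [-3.4 -4.4  4.6] 42.25
[-0.71122889  0.72977291  0.17715076]
```

The bar is gripped at 57.9 mm. Pulling up.

{"method": "step_arm", "body": {"steps": [[0,0,0,0.5,0,-3,0],[0,0,0,0.7,0,-4,0],[0,0,0,0.7,0,-4,0],[0,0,0,0.4,0,-2.5,0],[0,0,0,0,0,0,0],[0,0,0,0,0,0,0],[0,0,0,0,0,0,0],[0,0,0,0,0,0,0]], "force": 30}}

```text
time_s: 43.25
ee_pos: [653.9, -52.4, 93.7]
ee_rot: [-179.9, -10.0, 135.0]
force: [-3.6, -5.0, -1.6]
gripper_width: 57.7
gripper_force: 30.0
```

{"method": "step_arm", "body": {"steps": [[-0.9,0,5.11,0,0,0,0],[-0.9,0,5.11,0,0,0,0],[-0.9,0,5.11,0,0,0,0],[-0.9,0,5.11,0,0,0,0],[-0.9,0,5.11,0,0,0,0],[-0.9,0,5.11,0,0,0,0],[-0.9,0,5.11,0,0,0,0],[-0.9,0,5.11,0,0,0,0]]}}

```text
time_s: 44.25
ee_pos: [654.4, -52.2, 93.7]
ee_rot: [-180.0, -10.0, 93.3]
force: [-1.9, -4.3, -2.9]
gripper_width: 57.8
gripper_force: 30.0
```

```bash
python3 -c "
from h import *
toolshift([654.0,-52.4,93.7]);print(state()['torque'],state()['gripper_width'])"
```

```text
[654.4 -52.2  93.7] [-180.   -10.    93.3] [-0.01   0.173 -0.985] shift [-0.2 -0.4 -0.1] up [ 0.173 -0.    -0.985] [-1.9 -4.3 -2.9] 44.25
[-0.98088709  0.34718591  0.10711673] 57.764264215458184
```

Turning freely. Second half.

{"method": "step_arm", "body": {"steps": [[-0.9,0,5.11,0,0,0,0],[-0.9,0,5.11,0,0,0,0],[-0.9,0,5.11,0,0,0,0],[-0.9,0,5.11,0,0,0,0],[-0.9,0,5.11,0,0,0,0],[-0.9,0,5.11,0,0,0,0],[-0.9,0,5.11,0,0,0,0],[-0.9,0,5.11,0,0,0,0]]}}

```text
time_s: 45.25
ee_pos: [654.9, -52.4, 93.7]
ee_rot: [179.9, -10.0, 51.8]
force: [-0.2, -4.3, -2.7]
gripper_width: 57.8
gripper_force: 30.0
```

```bash
python3 -c "
from h import *
toolshift([654.0,-52.4,80.7]);print(state()['torque'],state()['gripper_width'])"
```

```text
[654.9 -52.4  93.7] [179.9 -10.   51.8] [ 0.108  0.136 -0.985] shift [-2.9 -0.7 12.7] up [ 0.174  0.001 -0.985] [-0.2 -4.3 -2.7] 45.25
[-1.25997631  0.2682289  -0.05323125] 57.816450786943875
```

{"method": "step_arm", "body": {"steps": [[0,0,0,-0.5,0,3,0],[0,0,0,-0.7,0,4,0],[0,0,0,-0.7,0,4,0],[0,0,0,-0.5,0,3,0],[0,0,0,-0.2,0,1,0],[0,0,0,0,0,0,0],[0,0,0,0,0,0,0],[0,0,0,0,0,0,0]]}}

```text
time_s: 46.25
ee_pos: [655.0, -52.3, 80.6]
ee_rot: [179.9, -10.0, 52.0]
force: [-5.0, -6.2, 6.9]
gripper_width: 57.3
gripper_force: 30.0
```

At the bottom. I'll release, back off and look.

{"method": "step_arm", "body": {"steps": [[0,0,0,0.1,0,-0.7,0.8],[0,0,0,0,0,0,1],[0,0,0,0,0,0,1],[0,0,0,0,0,0,1],[0,0,0,5,0,-30,1],[0,0,0,9,0,-50,1],[0,0,0,9,0,-50,1],[0,0,0,9,0,-50,1]]}}

```text
time_s: 47.25
ee_pos: [654.5, -51.4, 263.9]
ee_rot: [-180.0, -10.0, 51.9]
force: [1.4, -0.3, 0.6]
gripper_width: 91.0
gripper_force: 0.0
```

{"method": "step_arm", "body": {"steps": [[0,-10,0,0,0,0,1],[0,0,-10,0,0,0,0],[0,0,-10,0,0,0,0],[0,0,-10,0,0,0,0],[0,0,-10,0,0,0,0],[0,0,0,0,0,0,0],[0,0,0,0,0,0,0],[0,0,0,0,0,0,0]]}}

```text
time_s: 48.25
ee_pos: [654.6, -51.6, 262.2]
ee_rot: [-180.0, -0.0, 91.9]
force: [0.6, 0.1, 0.2]
gripper_width: 24.0
gripper_force: 0.0
```

```bash
python3 - <<'E'
from h import *
c=cam("wrist","w20");s=cam("scene","s20");toolshift([654.5,-52.3,108])
p=proj(c,[654,-52,80])[0].astype(int);print(p)
x0=max(0,min(p[0]-70,500));y0=max(0,min(p[1]-65,350))
a=cv2.resize(c["img"][y0:y0+130,x0:x0+140],(420,390),interpolation=cv2.INTER_CUBIC)
b=cv2.resize(s["img"][180:310,250:376],(378,390),interpolation=cv2.INTER_CUBIC)
cv2.imwrite("pics/z20.png",np.hstack([a,b]));print(x0,y0)
E
```

```text
[654.6 -51.6 262.3] [-180.    -0.    91.9] [-0.  0. -1.] shift [-7.000e-01 -1.000e-01  1.543e+02] up [ 0. -0. -1.] [-0.4 -0.5  0.3] 48.35
[317 217]
247 152
```

View pics/z20.png

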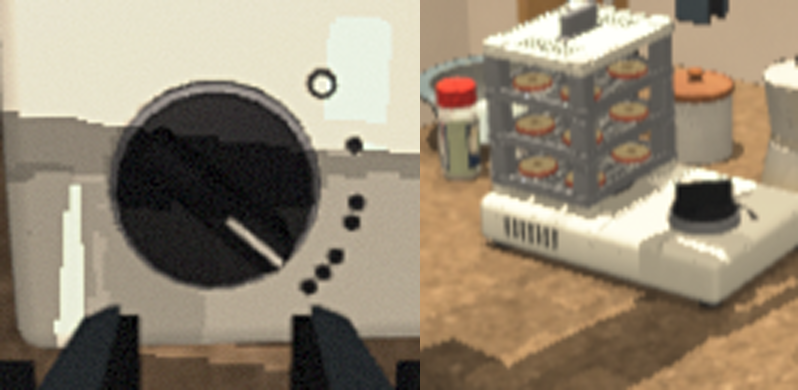

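The pointer is on the three dots and the lid sits flat on the stack. I'll close the fingers and press lightly on top of the dial to confirm it is flush.

{"method": "step_arm", "body": {"steps": [[0,0,0,0,0,50,0],[0,0,0,0,0,50,0],[0,0,0,0,0,40,0],[0,0,0,0,0,14,0],[0,0,0,0,0,5,0],[0,0,0,0,0,3,0],[0,0,0,0,0,2.5,0],[0,0,0,0,0,0,0]]}}

```text
time_s: 49.35
ee_pos: [654.9, -51.6, 98.5]
ee_rot: [179.9, 0.0, 91.9]
force: [-0.8, 0.5, 0.7]
gripper_width: 0.4
gripper_force: 0.0
```

{"method": "step_arm", "body": {"steps": [[0,0,0,0,0,1,0],[0,0,0,0,0,1,0],[0,0,0,0,0,1,0],[0,0,0,0,0,0,0],[0,0,0,0,0,0,0],[0,0,0,0,0,0,0],[0,0,0,0,0,0,0],[0,0,0,0,0,0,0]]}}

```text
time_s: 50.35
ee_pos: [655.2, -51.6, 98.1]
ee_rot: [179.8, 0.0, 91.9]
force: [-4.2, 0.4, 12.3]
gripper_width: 0.6
gripper_force: 6.4
```

The bar top is at 98.1 mm under 12 N, so the dial is flush. Retracting and making a final check of the stack.

{"method": "step_arm", "body": {"steps": [[0,0,0,0,0,-10,0],[0,0,0,0,0,-50,0],[0,0,0,0,0,-60,0],[0,0,0,0,0,-60,0],[0,0,0,-50,0,-20,0],[0,0,0,-60,0,0,0],[0,0,0,-60,0,0,0],[0,0,0,0,0,0,0]]}}

```text
time_s: 51.35
ee_pos: [659.9, -226.0, 293.9]
ee_rot: [-179.9, 0.1, 91.6]
force: [-0.0, 0.7, 0.2]
gripper_width: 0.4
gripper_force: 0.0
```

```bash
python3 - <<'E'
from h import *
c=cam("top","t21");s=cam("scene","s21")
p=proj(c,[660,40,150])[0].astype(int)
a=cv2.resize(c["img"][p[1]-70:p[1]+60,p[0]-70:p[0]+70],(420,390),interpolation=cv2.INTER_CUBIC)
b=cv2.resize(s["img"][180:310,250:376],(378,390),interpolation=cv2.INTER_CUBIC)
cv2.imwrite("pics/z21.png",np.hstack([a,b]))
E
```

```text
(no output)
```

View pics/z21.png

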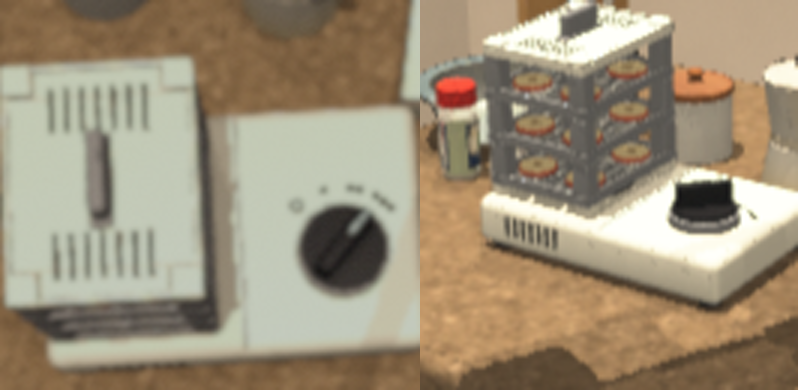

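The stack and lid are square and home, and the dial points at three dots. Handing in.

```bash
python3 -c "
from workcell import *
print(job_done())"
```

```text
the job is handed in; nothing more can be done
None
```

All three trays are stacked on the base with the lid home on top, and the dial is turned to three dots and pushed down flush; I handed the job in at about 51 s of the 210 s allowed.

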